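# Empty the parts dryer onto the cooling turret

### The arm

A 6-joint arm with a two-finger parallel gripper is mounted at the origin on the work surface. World frame = base frame: x ahead of the robot, y to its left, z up, the work surface at z = 0. Lengths are in m, angles in degrees, forces in N, time in s.
With the tool pointing down it reaches from about 0.35 to 0.875 m from the base axis. Payload 4.2 kg.
Tool frame: the origin (TCP) lies on the front face of the gripper's body, between the roots of the fingers; the fingertips stand finger_overhang ahead of it and the grasp point (between the pads) lies 51 mm ahead of it (finger_overhang is the distance from the TCP to the fingertips, in m); z points along the fingers, y is the line along which they close (so a half turn about z gives the same grasp; the last joint's range is limited). The gripper opens to 87 mm and grips with 3 to 60 N. Pads are 19 mm wide; open, the fingers measure 117 mm over their backs; the gripper's body (75 mm by 190 mm) begins 51 mm behind the grasp point.
Start: joints at [83.572, 22.042, 0.453, 0, -68.411, -14.817], TCP at [0.226, 0.583, 0.292] pointing down, gripper open.
Joint ranges: [-179.83, 179.83], [-69.29, 118.12], [-61.27, 80.66], [-181.25, 117.63], [-171.15, -9.14], [-177.46, 177.46]. Speed limits (degrees/s): [159.86, 159.86, 180, 180, 180, 180].

### API

Orientations are given as a 3x3 rotation matrix whose columns are the frame's x, y, z axes.
In Python, from station import sense, capture, camera_model, finish_job, finger_overhang gives the robot as it stands. The module is installed in compiled form; this text tells all that it offers.
- The arm moves only by the tool jog_arm, never from a script. Its argument "rows" is a list that holds one entry, the list of rows, each a list of 4 numbers: the shift along the tool's x, y, z in m, then the turn about the tool's z in rad. A call has 1 to 20 rows; each row shifts and turns the commanded pose from where the row before left it, along the tool's axes as they then stand; what a row does not reach is not made up. A row lasts 1/8 s, in which the tool goes at most 62.5 mm and 10.7 degrees, less where a joint would pass 70% of its speed; a pose out of reach is approached as far as the arm can. A call is refused whole if a number of a shift passes 0.0625 or a number of a turn 0.188, either way. A call with a gripper value outside its range is refused whole. "claw" is the opening, from 0 (shut) to 1 (fully open), set as the call begins (left out, the last holds). The fingers move at their own pace and stop on an object; the grip force is fixed at half the most. Time passes only in rows, so rows that do not move let the fingers close. It gives the time, the measured TCP pose, the force, the opening and the grip force at its end, in the units of the state.
- sense(): the state, without advancing time (a new reading comes with each control period).
- capture(name): name is "side" or "top"; returns the picture (480x640x3 uint8, red, green, blue); there is no depth.
- camera_model(name): a dict with "fovy" (degrees; the focal length in pixels is half the picture's height over the tangent of half this angle, whatever the lens; pixels are square), "cx", "cy" (the principal point, pixels), "k1" (the pictures are not rectified: a ray, as slopes to the right and down, at radius r is drawn at 1 + k1 r^2 times it, then the intrinsics apply), "eye" and "rotation" of the camera in the world. Camera axes: x right, y down, z forward; pixel columns grow to the right and rows downward; lengths in m; the calibration is good to about 2 mm. A picture is of the moment at which its call begins. camera_model takes no time and is no camera call.
- finish_job(): hands the job in; it is judged then, once.
The state is a dict: "time_s": time; "joints": joint angles; "joint_velocities": joint speeds; "effort": joint torques, N m; "tcp_pos": TCP position; "ee_rot": TCP orientation; "wrist_force": force on the tool from outside, world axes, zero at the start; "moment": the same for the moment, N m; "gripper_width": opening from 0.0 (shut) to 1.0 (fully open); "gripper_force": force on a finger pad.
Only numpy, scipy, OpenCV 4.12 (cv2) and the standard library are available. Lean on these libraries where they do the work, as an engineer would, in place of code of your own. Each camera call takes 0.05 s, during which the arm holds its last target. There are 200 camera calls.

### The job

The closed parts dryer holds two or three baskets of spectacle parts. Pull up the red plunger knob on its sliding hatch, slide the hatch fully open and let the plunger drop into the open hole, then hang every basket from the dryer upright in the dip of an empty fork of the cooling turret, turning the turret by the black handle on top so that empty forks come round to the open front of its wire guard. Then slide the hatch fully shut with its plunger snapped home, leaving all baskets hanging at rest; never tip a basket over, and leave the foam tray, pliers and screwdriver where they are.

Things in the scene. Friction and masses are not known exactly. Their poses are not given: they have to be found in the camera images.
- dryer: White parts dryer, fixed, 226 mm deep (x -113 to 113), y -225 to 237 mm; origin on the table. Chamber at +y: inside x -103 to 103, y 22 to 225 mm, floor at 12 mm, walls and rails up to 134 mm (front lip 146), open above but for the hatch. Heater at -y, closed. Baskets stand loose on the chamber floor, grips at 112 mm height.
- hatch (a joint): Opening of the hatch, a 6 mm steel plate on the rails (top at 142 mm): 0 shut, 0.2215 m fully open. It slides along the dryer's -y from chamber to heater with 2 to 4 N of friction, and is locked at 0 and at 0.2215 by the plunger's pin in a hole of the far (+x) rail, with about 1.5 mm play.
- plunger (a joint): How far the spring plunger is pulled up, m: 0 home (pin in a hole), 0.013 fully up. The pin is clear of the hole above 0.008. Between the holes the released pin rides on the rail at about 0.008; over a hole it springs down by itself. Spring: 5 N at home, 10 N fully up.
- plunger_knob (a point): Centre of the red plunger knob, an upright cylinder 31 mm wide, 26 mm tall, on the hatch's far edge: 180 mm high when home (top 192, underside 166). It rises when pulled and travels with the hatch, so the hatch can be slid by it while it is held up. Below it a barrel 26 mm wide stands on the hatch.
- stand: Fixed round foot of the turret, 270 mm across, under the turret's axis. Its -x points to the open front of the wire guard (arc of 168 mm radius and spokes at 208 mm height, every 40 degrees over the other 200 degrees). The spokes keep baskets out: load forks only while they point within about 45 degrees of -x.
- turret (a joint): Turn of the turret, rad, anticlockwise from above, 0 at the start; turns two turns either way against 0.12 N m of friction and stays where left. Five forks 72 degrees apart.
- turret_handle (a point): On the turret's vertical axis, middle of its black bar handle: 64 mm long, 14 wide, 26 tall, at 247 mm height (top 260). The bar lies along the line from the axis to fork0 and turns the turret.
- fork0 (a point): Seat point of fork0: where a hung basket's grip centre is, 108 mm from the axis, 158 mm high. Two gold 6 mm wire prongs, 27 mm either side of this radius, run out from the hub at 170 mm height, dip in a V to 150 mm at the seat and end 132 mm from the axis at 173 mm height. The basket's bar lies across both, square to the radius, grip between them.
- fork1 (a point): Seat point of fork1, a fork like fork0; numbered anticlockwise from above.
- fork2 (a point): Seat point of fork2, a fork like fork0; numbered anticlockwise from above.
- fork3 (a point): Seat point of fork3, a fork like fork0; numbered anticlockwise from above.
- fork4 (a point): Seat point of fork4, a fork like fork0; numbered anticlockwise from above.
- basket1: Basket to move, blue grip; 0.11 to 0.23 kg. Origin: under the centre of its steel cup, 80 mm across, 45 mm tall; z up. 100 mm above the origin is the centre of the grip, a block 14 (x) by 28 (y) by 14 mm on a 6 mm handle bar along the basket's y, with 6 mm uprights down to the cup at y = -42 and 42 mm.
- basket2: Basket to move, like basket1. Two or three of basket1 to basket3 are in the dryer at the start; the others are absent.
- basket3: Basket to move, like basket1. Two or three of basket1 to basket3 are in the dryer at the start; the others are absent.
- hung1: Basket already hanging on the turret, to stay there: like basket1 but with a green grip.
- hung2: Like hung1, on another fork; may be absent.
- hung3: Like hung1, on another fork; may be absent.
- foam_tray: Ivory foam tray with spectacle frames, 120 by 360 by 60 mm, origin under its centre. Leave alone.
- pliers: Blue-handled pliers, 140 mm long, lying on the table. Leave alone.
- screwdriver: Red screwdriver, 160 mm long, lying on the table. Leave alone.
Things that resemble listed ones, but are neither listed nor needed, are in the scene too. Leave any orange look-alike of the hung1 alone.

How it is judged:
By the outcome, as a careful person would: the job done as asked, in the order asked, and still so for the second after the job is handed in, with the robot touching nothing.
Of basket1, basket2, basket3 only 2 to 3 are there at a start; the rules pass over those that are not, and their reading is None.
Of hung2, hung3 only 1 to 1 are there at a start; the rules pass over those that are not, and their reading is None.
At some moment in a run one of basket1, basket2, basket3 may be knocked a few centimetres aside while the robot is not near it.
It also fails if it takes over 210 s, if anything falls off the work surface, if the arm or the gripper's body presses on something with over 40 N, if the wrist force passes 120 N, or if a joint passes its speed limit or range.

## Working session

There is one attempt and no reset: what is moved stays moved. The work goes in short steps, Python scripts to look and compute and a tool call to move; the robot and the scene stay as the last step left them, time stands still between calls to the robot, and variables do not carry over. Pictures are saved under pics/ and viewed, at most 17 in all, crops included, and the job is handed in when it is done.

Besides the shell and the picture viewer there is one more tool, called after ">>>" as a command line: name --argument value ..., lists and objects as JSON in quotes. jog_arm: Moves the arm, as the interface text tells. Its arguments: {"type":"object","properties":{"rows":{"type":"array"},"claw":{"type":"number"}},"required":["rows"]}

```bash
mkdir -p pics
cat > h.py <<'E'
import numpy as np, cv2
from station import *
def save(name,fn,crop=None,s=1):
    im=capture(name)[:,:,::-1]
    cv2.imwrite('pics/raw_'+fn,im)
    if crop: x0,y0,x1,y1=crop; im=im[y0:y1,x0:x1]
    if s!=1: im=cv2.resize(im,None,fx=s,fy=s,interpolation=cv2.INTER_CUBIC)
    cv2.imwrite('pics/'+fn,im)
def ray(name,u,v):
    m=camera_model(name); f=240/np.tan(np.radians(m['fovy'])/2)
    d=np.array([(u-m['cx'])/f,(v-m['cy'])/f]); p=d.copy()
    for _ in range(30): p=d/(1+m['k1']*(p@p))
    return np.array(m['eye']),np.array(m['rotation'])@np.array([p[0],p[1],1])
def atz(name,u,v,z):
    e,d=ray(name,u,v); return (e+d*(z-e[2])/d[2]).round(4)
def proj(name,P):
    m=camera_model(name); f=240/np.tan(np.radians(m['fovy'])/2)
    c=np.array(m['rotation']).T@(np.array(P)-np.array(m['eye'])); p=c[:2]/c[2]; p=p*(1+m['k1']*(p@p))
    return (p*f+[m['cx'],m['cy']]).round(1)
E
python3 - <<'E'
from h import *
save('side','s0.png'); save('top','t0.png')
for n in('side','top'): print(camera_model(n))
s=sense(); print(s, finger_overhang)
E
```

```text
{'fovy': 52.26786924477711, 'cx': 313.5926669345589, 'cy': 239.17108461029025, 'k1': 0.002776805718937393, 'eye': array([ 0.95326365, -0.31875603,  1.1677336 ]), 'rotation': array([[ 0.74326111,  0.57594665, -0.34036507],
       [ 0.66894677, -0.64632882,  0.36710935],
       [-0.00855235, -0.50054422, -0.86566873]])}
{'fovy': 55.02944430736266, 'cx': 322.4880626510439, 'cy': 235.84265833320762, 'k1': -0.0772862315146381, 'eye': array([0.33356233, 0.08448097, 1.16954129]), 'rotation': array([[ 1.98348513e-02, -9.81875772e-01,  1.88484872e-01],
       [-9.99802914e-01, -1.93200913e-02,  4.56807274e-03],
       [-8.43735015e-04, -1.88538332e-01, -9.82065469e-01]])}
{'time_s': 0.1, 'joints': array([ 8.35706575e+01,  2.20882669e+01,  3.87892479e-01, -2.31606962e-02,
       -6.84139745e+01, -1.48164601e+01]), 'joint_velocities': array([ 0.00763549, -0.03055827,  0.23647302,  0.16411798, -0.07826664,
        0.02328016]), 'effort': array([-3.68827668e-04, -3.91687524e+01,  1.87936592e+01,  4.23183426e+00,
        1.35187534e-02, -7.37043842e-05]), 'tcp_pos': array([0.2263224 , 0.58215082, 0.29125626]), 'ee_rot': array([[ 9.31980427e-01, -3.62508107e-01, -5.96994400e-04],
       [-3.62508569e-01, -9.31978417e-01, -1.94109396e-03],
       [ 1.47276401e-04,  2.02547716e-03, -9.99997938e-01]]), 'wrist_force': array([-0.27171189, -0.04306855,  1.11382677]), 'moment': array([-0.0091107 ,  0.00910081,  0.04477108]), 'gripper_force': 0.0, 'gripper_width': 1.0024216768894867} 0.0697
```

View pics/t0.png

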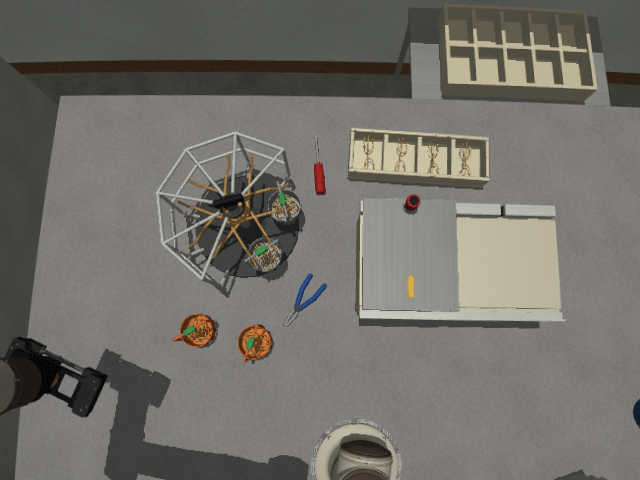

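View pics/s0.png

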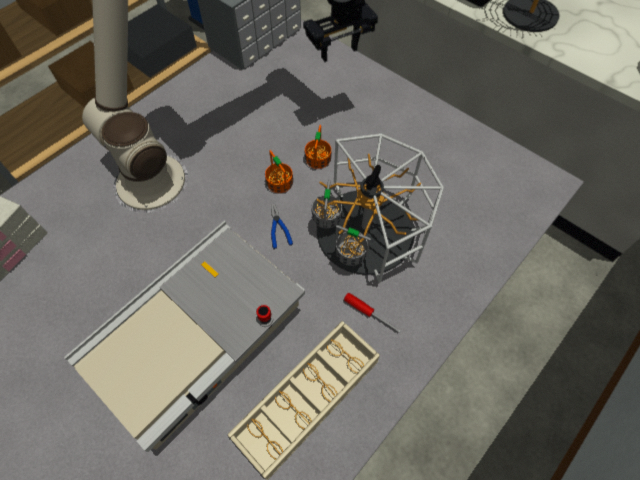

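The top picture shows the dryer at cols 358–562, the red knob at (412,202), the turret handle at about (230,200), and hung baskets at (285,205) and (265,255). The orange look-alikes are at (197,330) and (255,342). Red candidates are the plunger knob (412,202), standing on the hatch edge, and the screwdriver (320,180), lying on the table. I choose the knob and check it in a crop.

Run:
```python
from h import *
t=cv2.imread('pics/raw_t0.png'); s=cv2.imread('pics/raw_s0.png')
r=lambda im,x0,y0,w,h,W,H: cv2.resize(im[y0:y0+h,x0:x0+w],(W,H),interpolation=cv2.INTER_CUBIC)
cv2.imwrite('pics/c1.png',r(t,150,125,160,160,600,600))
a=r(t,350,185,220,150,792,540); cv2.imwrite('pics/c2.png',a)
cv2.imwrite('pics/c3.png',r(s,300,120,160,160,600,600))
```

```text
(no output)
```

View pics/c1.png

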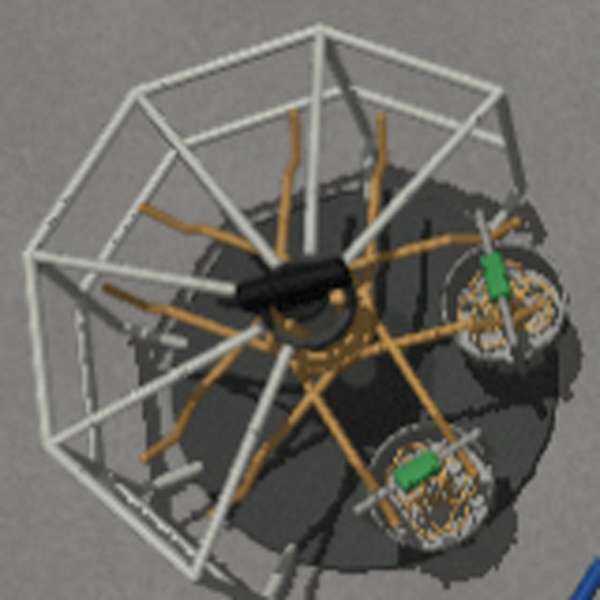

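View pics/c2.png

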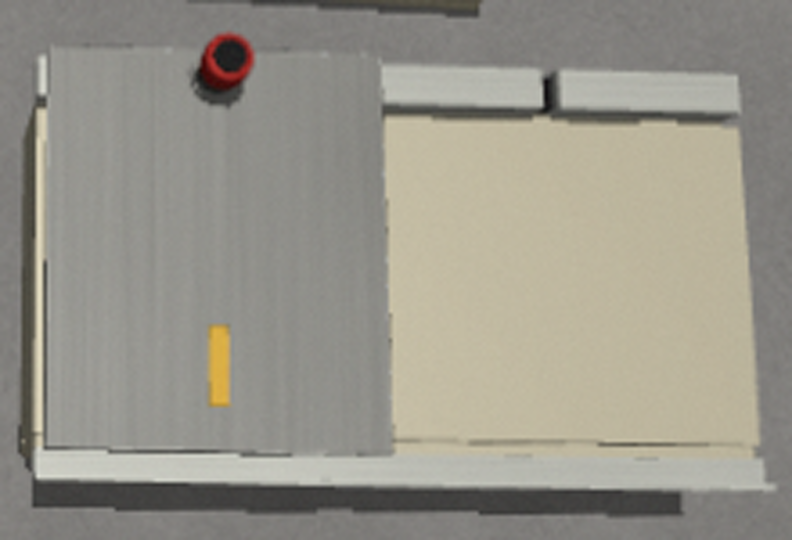

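View pics/c3.png

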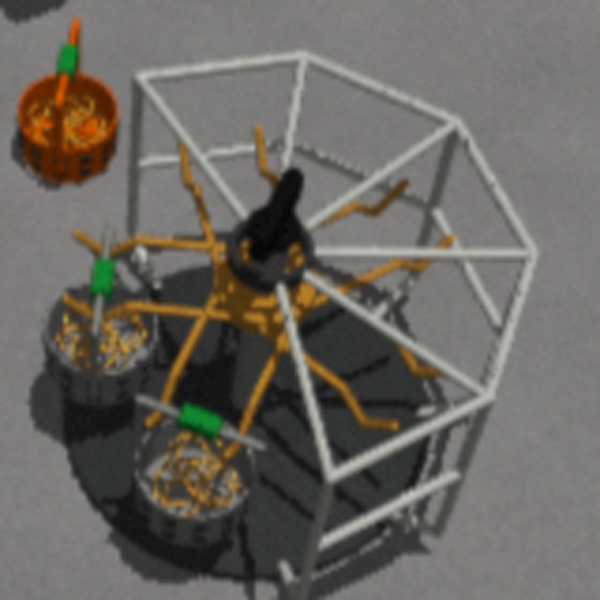

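The crops confirm the red knob at top px (413,202), a red cylinder with a dark top at the far hatch edge. Guard corners in c1 are (500,92), (320,30), (137,92), (30,255), (48,445) and (197,575). The green grips are at (495,275) and (417,470), so three forks are empty, and they point into the guard.

Run:
```python
from h import *
from scipy.optimize import least_squares
C=np.array([(500,92),(320,30),(137,92),(30,255),(48,445),(197,575)])/3.75+[150,125]
V=np.array([atz('top',u,v,.208)[:2] for u,v in C])
f=lambda p:(V-(np.array(p[:2])+.168*np.c_[np.cos(p[2]+np.radians(40*np.arange(6))),np.sin(p[2]+np.radians(40*np.arange(6)))])).ravel()
r=min((least_squares(f,[*V.mean(0),a]) for a in np.arange(-3,3,1)),key=lambda r:r.cost)
ax=r.x[:2];print('axis',ax,'first',np.degrees(r.x[2]),'front',np.degrees(r.x[2])+100+180,np.abs(r.fun).max())
tt=lambda u,v,z:atz('top',u/3.75+150,v/3.75+125,z)[:2]
for g in [(495,275),(417,470)]:
    d=tt(*g,.160)-ax; print('hung',d,np.hypot(*d),np.degrees(np.arctan2(d[1],d[0])))
a,b=tt(240,285,.26),tt(347,262,.26); print('handle',a,b,(a+b)/2,np.degrees(np.arctan2(*(b-a)[::-1])))
ts=lambda u,v,z:atz('side',u/3.75+300,v/3.75+120,z)[:2]
for g in [(102,275),(200,417)]:
    d=ts(*g,.160)-ax; print('hung side',d,np.hypot(*d),np.degrees(np.arctan2(d[1],d[0])))
a,b=ts(292,178,.26),ts(258,240,.26); print('handle side',a,b,(a+b)/2,np.degrees(np.arctan2(*(b-a)[::-1])))
tc=lambda u,v,z:atz('top',u/3.6+350,v/3.6+185,z)[:2]
print('knob top',tc(232,56,.192), 'hatch corners',tc(50,47,.142),tc(380,58,.142),tc(392,454,.142),tc(47,448,.142))
print('lip',tc(37,455,.146),tc(770,470,.146) , 'notch',tc(548,78,.134))
print('knob side',atz('side',264,311,.192))
```

```text
axis [0.58067626 0.28521569] first -38.985956640470995 front 241.014043359529 0.0009014107449632491
hung [ 0.03152374 -0.10241569] 0.10715745670231722 -72.891539720864
hung [-0.08877626 -0.06061569] 0.10749645316961755 -145.6750634370414
handle [0.5765 0.3125] [0.5905 0.2544] [0.5835  0.28345] -76.45206101199949
hung side [-0.08717626 -0.05481569] 0.10297796531035033 -147.8386669294792
hung side [ 0.03282374 -0.09671569] 0.10213385001773281 -71.25362188460498
handle side [0.579  0.3102] [0.5931 0.2588] [0.58605 0.2845 ] -74.66002665836885
knob top [ 0.6042 -0.1117] hatch corners [ 0.6215 -0.0046] [ 0.6189 -0.2178] [ 0.3666 -0.217 ] [ 0.367  -0.0036]
lip [0.3626 0.0028] [ 0.3587 -0.4555] notch [ 0.6103 -0.3308]
knob side [ 0.6089 -0.1062  0.192 ]
```

Axis is about (0.582,0.285), front about -119°, and fork0 at -74° and fork4 at -146° hold the hung baskets. Forks 1, 2 and 3 are empty. The knob is at about (0.606,-0.109). Now moving above the knob.

>>> jog_arm --rows '[[[0, 0, -0.045, -0.1855], [0, 0, -0.045, -0.1855], [0, 0, 0, 0], [0.02375, 0.04325, 0, 0], [0.02375, 0.04325, 0, 0], [0.02375, 0.04325, 0, 0], [0.02375, 0.04325, 0, 0], [0.02375, 0.04325, 0, 0], [0.02375, 0.04325, 0, 0], [0.02375, 0.04325, 0, 0], [0.02375, 0.04325, 0, 0], [0.02375, 0.04325, 0, 0], [0.02375, 0.04325, 0, 0], [0.02375, 0.04325, 0, 0], [0.02375, 0.04325, 0, 0], [0.02375, 0.04325, 0, 0], [0.02375, 0.04325, 0, 0], [0.02375, 0.04325, 0, 0], [0.02375, 0.04325, 0, 0]]]' --claw 1

```text
time_s: 2.48
tcp_pos: [0.6069, -0.1108, 0.3808]
ee_rot: [[1.0, -0.001, -0.002], [-0.001, -1.0, 0.0], [-0.002, -0.0, -1.0]]
wrist_force: [0.6, 0.5, -0.4]
gripper_width: 0.999
gripper_force: 0.0
```

>>> jog_arm --rows '[[[0, 0, 0.04, 0], [0, 0, 0.04, 0], [0, 0, 0, 0], [0, 0, 0, 0]]]'

```text
time_s: 2.98
tcp_pos: [0.6072, -0.1094, 0.3036]
ee_rot: [[1.0, 0.0, 0.002], [0.0, -1.0, -0.001], [0.002, 0.001, -1.0]]
wrist_force: [-0.3, 0.1, -0.2]
gripper_width: 0.996
gripper_force: 0.0
```

Run:
```python
from h import *
im=capture('top')[:,:,::-1].copy(); im2=capture('side')[:,:,::-1].copy()
s=sense(); p=s['tcp_pos']; R=s['ee_rot']; print(p,R.round(3).tolist(),s['joints'])
for name,i in(('top',im),('side',im2)):
  for z in (0,.0697):
    for x in(-.0375,.0375):
      for y in(-.095,.095):
        u,v=proj(name,p+R@[x if z==0 else x*.25,y if z==0 else y*.61,z]); cv2.circle(i,(int(round(u)),int(round(v))),1,(0,255,0) if z==0 else (255,0,255),-1)
a=cv2.resize(im[150:270,340:480],(560,480)); b=cv2.resize(im2[200:350,170:320],(480,480))
cv2.imwrite('pics/g1.png',cv2.resize(np.hstack([a,b]),(800,370)))
```

```text
[ 0.6074104  -0.10928179  0.30449985] [[1.0, 0.001, 0.004], [0.001, -1.0, -0.0], [0.004, 0.0, -1.0]] [ 4.82144631e+00  2.07382420e+01  2.35073524e-01  3.84192302e-02
 -6.92723721e+01  8.51965643e+01]
```

View pics/g1.png

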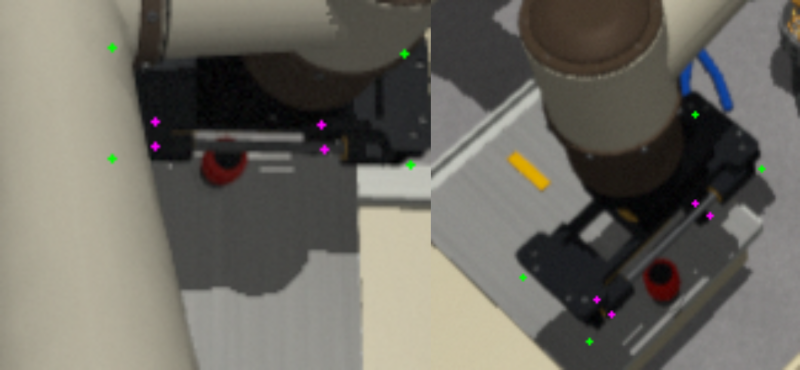

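The picture shows the knob at crop (223,160) in the top view and (660,280) in the side view, below and midway between the fingertips. Descending and gripping.

>>> jog_arm --rows '[[[0, 0, 0.03, 0], [0, 0, 0.03, 0], [0, 0, 0.011, 0], [0, 0, 0, 0], [0, 0, 0, 0]]]'

```text
time_s: 3.7
tcp_pos: [0.6075, -0.1094, 0.2331]
ee_rot: [[1.0, 0.001, 0.003], [0.001, -1.0, -0.0], [0.003, 0.0, -1.0]]
wrist_force: [0.0, 0.4, -0.1]
gripper_width: 1.001
gripper_force: 0.0
```

>>> jog_arm --rows '[[[0, 0, 0, 0], [0, 0, 0, 0], [0, 0, 0, 0], [0, 0, 0, 0], [0, 0, 0, 0], [0, 0, 0, 0], [0, 0, 0, 0]]]' --claw 0

```text
time_s: 4.58
tcp_pos: [0.6066, -0.1094, 0.2312]
ee_rot: [[1.0, 0.0, -0.0], [0.0, -1.0, 0.0], [-0.0, -0.0, -1.0]]
wrist_force: [0.1, 0.7, -0.8]
gripper_width: 0.347
gripper_force: 30.0
```

>>> jog_arm --rows '[[[0, 0, -0.006, 0], [0, 0, -0.006, 0], [0, 0, 0, 0], [0, 0, 0, 0]]]'

```text
time_s: 5.08
tcp_pos: [0.6064, -0.1094, 0.2424]
ee_rot: [[1.0, -0.0, -0.001], [-0.0, -1.0, 0.0], [-0.001, -0.0, -1.0]]
wrist_force: [4.1, -1.7, -9.0]
gripper_width: 0.348
gripper_force: 30.0
```

>>> jog_arm --rows '[[[0, 0.01, 0, 0], [-0.0002, 0.02, 0, 0], [-0.0002, 0.02, 0, 0], [-0.0002, 0.02, 0, 0], [-0.0002, 0.02, 0, 0], [-0.0002, 0.02, 0, 0], [-0.0002, 0.02, 0, 0], [-0.0002, 0.02, 0, 0], [-0.0002, 0.02, 0, 0], [-0.0002, 0.02, 0, 0], [-0.0002, 0.015, 0, 0], [0, 0.01, 0, 0], [0, 0.006, 0, 0], [0, 0, 0, 0], [0, 0, 0, 0], [0, 0, 0, 0]]]'

```text
time_s: 7.08
tcp_pos: [0.6052, -0.3306, 0.2429]
ee_rot: [[1.0, 0.0, 0.002], [0.0, -1.0, 0.001], [0.002, -0.001, -1.0]]
wrist_force: [6.7, 3.1, -9.9]
gripper_width: 0.341
gripper_force: 30.0
```

>>> jog_arm --rows '[[[0, 0.001, 0, 0], [0, 0, 0.004, 0], [0, 0, 0.004, 0], [0, 0, 0.004, 0], [0, 0, 0, 0], [0, 0, 0, 0]]]'

```text
time_s: 7.82
tcp_pos: [0.6053, -0.3308, 0.232]
ee_rot: [[1.0, 0.001, 0.002], [0.001, -1.0, 0.001], [0.002, -0.001, -1.0]]
wrist_force: [5.6, 6.9, -6.1]
gripper_width: 0.346
gripper_force: 30.0
```

>>> jog_arm --rows '[[[0, 0, 0, 0], [0, 0, 0, 0], [0, 0, 0, 0], [0, 0, 0, 0], [0, 0, 0, 0]]]' --claw 1

```text
time_s: 8.45
tcp_pos: [0.6044, -0.3317, 0.2315]
ee_rot: [[1.0, -0.0, -0.0], [-0.0, -1.0, -0.0], [-0.0, 0.0, -1.0]]
wrist_force: [-0.6, -0.4, 1.4]
gripper_width: 0.829
gripper_force: 0.0
```

>>> jog_arm --rows '[[[0, 0, -0.04, 0], [0, 0, -0.05, 0], [0, 0, -0.05, 0], [0, 0.05, 0, 0], [0, 0.05, 0, 0], [0, 0, 0, 0]]]'

```text
time_s: 9.2
tcp_pos: [0.6037, -0.4346, 0.3693]
ee_rot: [[1.0, -0.004, -0.002], [-0.004, -1.0, 0.001], [-0.002, -0.001, -1.0]]
wrist_force: [0.0, 0.7, -0.6]
gripper_width: 0.995
gripper_force: 0.0
```

Run:
```python
from h import *
t=capture('top')[:,:,::-1]; s=capture('side')[:,:,::-1]
cv2.imwrite('pics/raw_t1.png',t); cv2.imwrite('pics/raw_s1.png',s)
a=cv2.resize(t[190:330,340:480],(400,400),interpolation=cv2.INTER_CUBIC); b=cv2.resize(s[215:365,155:305],(400,400),interpolation=cv2.INTER_CUBIC)
cv2.imwrite('pics/c4.png',np.hstack([a,b]))
```

```text
(no output)
```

View pics/c4.png

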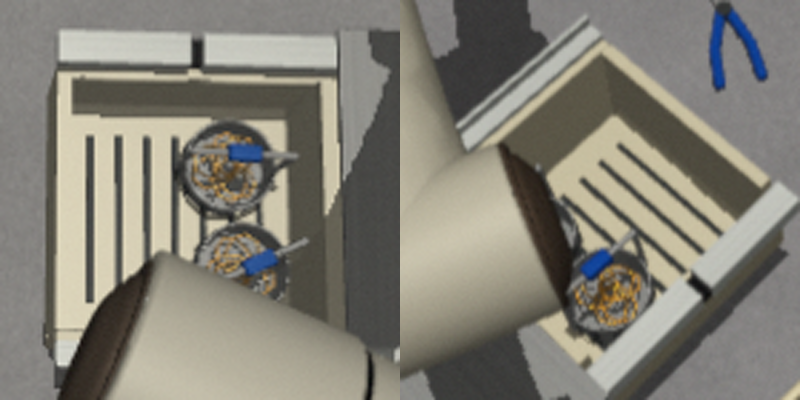

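Two blue-grip baskets are visible in the chamber at top px (426,244) and (432,282), and the arm hides part of it. The hatch is open and locked. Next I grip the turret handle and then look at the chamber from there.

>>> jog_arm --rows '[[[-0.0013, -0.0448, 0, 0], [-0.0013, -0.0448, 0, 0], [-0.0013, -0.0448, 0, 0], [-0.0013, -0.0448, 0, 0], [-0.0013, -0.0448, 0, 0], [-0.0013, -0.0448, 0, 0], [-0.0013, -0.0448, 0, 0], [-0.0013, -0.0448, 0, 0], [-0.0013, -0.0448, 0, 0], [-0.0013, -0.0448, 0, 0], [-0.0013, -0.0448, 0, 0], [-0.0013, -0.0448, 0, 0], [-0.0013, -0.0448, 0, 0], [-0.0013, -0.0448, 0, 0], [-0.0013, -0.0448, 0, 0], [-0.0013, -0.0448, 0, 0]]]'

```text
time_s: 11.3
tcp_pos: [0.5822, 0.2877, 0.3721]
ee_rot: [[1.0, 0.002, 0.001], [0.002, -1.0, 0.001], [0.001, -0.001, -1.0]]
wrist_force: [0.3, 0.9, 0.2]
gripper_width: 0.994
gripper_force: 0.0
```

>>> jog_arm --rows '[[[0, 0, 0, 0.162], [0, 0, 0, 0.162], [0, 0, 0, 0.162], [0, 0, 0, 0.162], [0, 0, 0, 0.162], [0, 0, 0, 0.162], [0, 0, 0, 0.162], [0, 0, 0, 0.162], [0, 0, 0, 0], [0, 0, 0, 0]]]'

```text
time_s: 12.55
tcp_pos: [0.5831, 0.2858, 0.3717]
ee_rot: [[0.275, -0.962, 0.0], [-0.962, -0.275, 0.0], [-0.0, -0.0, -1.0]]
wrist_force: [0.5, -0.1, 0.0]
gripper_width: 1.001
gripper_force: 0.0
```

Run:
```python
from h import *
t=capture('top')[:,:,::-1]; s=capture('side')[:,:,::-1]
cv2.imwrite('pics/raw_t2.png',t); cv2.imwrite('pics/raw_s2.png',s)
a=cv2.resize(t[195:325,355:465],(508,600),interpolation=cv2.INTER_CUBIC); b=cv2.resize(s[100:300,300:397],(291,600),interpolation=cv2.INTER_CUBIC)
cv2.imwrite('pics/c5.png',np.hstack([a,b]))
S=sense(); print(S['tcp_pos'],S['joints'].round(1))
```

```text
[0.58337906 0.28562626 0.37143897] [ 40.3  22.3  12.1  -0.  -79.7 -24.5]
```

View pics/c5.png

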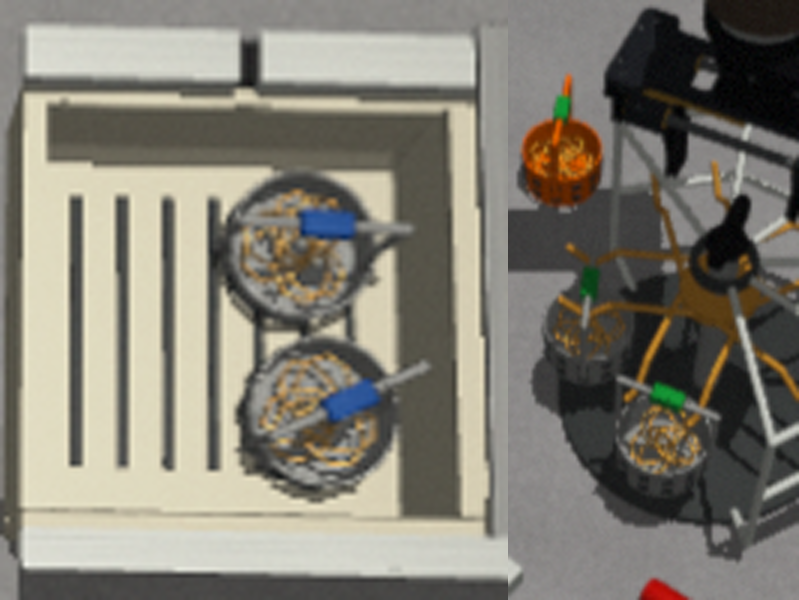

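The chamber is fully visible now and holds exactly two baskets, with grips at crop (327,224) and (352,399). Gripping the handle.

>>> jog_arm --rows '[[[0, 0, 0.03, 0], [0, 0, 0.03, 0], [0, 0, 0.008, 0], [0, 0, 0, 0]]]' --claw 0.6

```text
time_s: 13.15
tcp_pos: [0.5839, 0.2854, 0.3035]
ee_rot: [[0.272, -0.962, 0.0], [-0.962, -0.272, -0.001], [0.001, -0.0, -1.0]]
wrist_force: [-0.8, 0.8, 0.1]
gripper_width: 0.65
gripper_force: 0.0
```

>>> jog_arm --rows '[[[0, 0, 0, 0], [0, 0, 0, 0], [0, 0, 0, 0], [0, 0, 0, 0], [0, 0, 0, 0], [0, 0, 0, 0]]]' --claw 0

```text
time_s: 13.9
tcp_pos: [0.5835, 0.2854, 0.305]
ee_rot: [[0.272, -0.962, 0.001], [-0.962, -0.272, 0.001], [-0.0, -0.001, -1.0]]
wrist_force: [-4.0, -0.3, 4.6]
gripper_width: 0.156
gripper_force: 50.1
```

Run:
```python
from h import *
S=sense(); print(S['tcp_pos'],S['wrist_force'],S['moment'],S['gripper_width'])
tt=lambda u,v,z:atz('top',u/4.618+355,v/4.615+195,z)[:2]
for n,g,a,b in(('A',(327,224),(238,217),(412,229)),('B',(352,399),(268,440),(428,367))):
    p,q=tt(*a,.112),tt(*b,.112); print(n,tt(*g,.114),(p+q)/2,np.degrees(np.arctan2(*(q-p)[::-1])))
s=cv2.imread('pics/raw_s2.png'); h=cv2.cvtColor(s,cv2.COLOR_BGR2HSV)
m=((h[...,0]>105)&(h[...,0]<125)&(h[...,1]>150)&(h[...,2]>60)).astype(np.uint8)
_,_,st,c=cv2.connectedComponentsWithStats(m)
for k in range(1,len(c)):
    if st[k,4]>25: print('blue side',c[k].round(1),st[k,4],atz('side',*c[k],.114))
```

```text
[0.58345228 0.28544183 0.30495824] [-3.97930903 -0.30995423  4.63182389] [0.12025182 0.75904017 0.02405189] 0.15615705021899504
A [ 0.5226 -0.1521] [ 0.52345 -0.1516 ] -92.9075580967634
B [ 0.4342 -0.1628] [ 0.4322 -0.1614] -65.03721016919299
blue side [279.4 232.3] 199 [0.4614 0.0858 0.114 ]
blue side [199.3 292.6] 67 [ 0.4356 -0.1578  0.114 ]
blue side [228.2 313.6] 67 [ 0.5248 -0.1484  0.114 ]
```

Baskets: A at (0.524,-0.151) with its bar at -93°, and B at (0.435,-0.160) with its bar at -65°. Turning the turret clockwise by 117.5° brings fork1 to the front.

>>> jog_arm --rows '[[[0, 0, 0, 0.1], [0, 0, 0, 0.15], [0, 0, 0, 0.15], [0, 0, 0, 0.15], [0, 0, 0, 0.15], [0, 0, 0, 0.15], [0, 0, 0, 0.15], [0, 0, 0, 0.15], [0, 0, 0, 0.15], [0, 0, 0, 0.15], [0, 0, 0, 0.15], [0, 0, 0, 0.15], [0, 0, 0, 0.15], [0, 0, 0, 0.1], [0, 0, 0, 0.05], [0, 0, 0, 0], [0, 0, 0, 0]]]'

```text
time_s: 16.02
tcp_pos: [0.5808, 0.288, 0.305]
ee_rot: [[-0.98, 0.201, -0.003], [0.201, 0.98, 0.004], [0.004, 0.003, -1.0]]
wrist_force: [-13.4, 7.5, 8.1]
gripper_width: 0.159
gripper_force: 47.2
```

>>> jog_arm --rows '[[[0, 0, 0, 0], [0, 0, 0, 0], [0, 0, 0, 0], [0, 0, 0, 0]]]' --claw 0.6

```text
time_s: 16.52
tcp_pos: [0.5838, 0.2851, 0.3026]
ee_rot: [[-0.979, 0.203, -0.001], [0.203, 0.979, -0.0], [0.001, -0.0, -1.0]]
wrist_force: [-0.6, -0.7, 0.6]
gripper_width: 0.524
gripper_force: 0.0
```

>>> jog_arm --rows '[[[0, 0, -0.035, 0], [0, 0, -0.035, 0], [0, 0, -0.02, 0], [0, 0, 0, 0]]]'

```text
time_s: 17.02
tcp_pos: [0.5842, 0.2856, 0.3944]
ee_rot: [[-0.979, 0.203, 0.003], [0.203, 0.979, 0.002], [-0.002, 0.002, -1.0]]
wrist_force: [0.7, 0.0, 0.4]
gripper_width: 0.597
gripper_force: 0.0
```

>>> jog_arm --rows '[[[0, 0, 0, -0.1566], [0, 0, 0, -0.1566], [0, 0, 0, -0.1566], [0, 0, 0, -0.1566], [0, 0, 0, -0.1566], [0, 0, 0, -0.1566], [0, 0, 0, -0.1566], [0, 0, 0, -0.1566], [0, 0, 0, -0.1566], [0, 0, 0, -0.1566], [0, 0, 0, -0.1566]]]' --claw 0.5

```text
time_s: 18.4
tcp_pos: [0.5835, 0.2853, 0.3908]
ee_rot: [[-0.047, -0.999, -0.003], [-0.999, 0.047, -0.002], [0.002, 0.003, -1.0]]
wrist_force: [-1.0, -1.0, -1.1]
gripper_width: 0.5
gripper_force: 0.0
```

>>> jog_arm --rows '[[[0.0439, 0.0037, 0, 0], [0.0439, 0.0037, 0, 0], [0.0439, 0.0037, 0, 0], [0.0439, 0.0037, 0, 0], [0.0439, 0.0037, 0, 0], [0.0439, 0.0037, 0, 0], [0.0439, 0.0037, 0, 0], [0.0439, 0.0037, 0, 0], [0.0439, 0.0037, 0, 0], [0.0439, 0.0037, 0, 0], [0, 0, 0.04, 0], [0, 0, 0.04, 0], [0, 0, 0.04, 0], [0, 0, 0, 0], [0, 0, 0, 0]]]'

```text
time_s: 20.27
tcp_pos: [0.5244, -0.1513, 0.2741]
ee_rot: [[-0.052, -0.999, 0.001], [-0.999, 0.052, -0.001], [0.001, -0.001, -1.0]]
wrist_force: [0.5, -0.3, -0.4]
gripper_width: 0.5
gripper_force: 0.0
```

```bash
cat >> h.py <<'E'
def blobs(name,col='blue',z=.114,mn=15):
    im=capture(name); h=cv2.cvtColor(im,cv2.COLOR_RGB2HSV)
    lo,hi=(105,125) if col=='blue' else (50,80)
    m=((h[...,0]>lo)&(h[...,0]<hi)&(h[...,1]>120)&(h[...,2]>50)).astype(np.uint8)
    _,_,st,c=cv2.connectedComponentsWithStats(m)
    for k in range(1,len(c)):
        if st[k,4]>mn: print(name,col,c[k].round(1),st[k,4],atz(name,*c[k],z))
    return im
E
python3 - <<'E'
from h import *
S=sense(); print(S['tcp_pos'],S['joints'].round(1))
i=blobs('side'); cv2.imwrite('pics/raw_s3.png',i[:,:,::-1])
i=blobs('top');blobs('top','green',.160);  cv2.imwrite('pics/c6.png',cv2.resize(i[125:285,150:310,::-1],(600,600),interpolation=cv2.INTER_CUBIC)); cv2.imwrite('pics/raw_t3.png',i[:,:,::-1])
E
```

```text
[ 0.52442995 -0.1512545   0.27409314] [  1.   15.1 -12.4   0.1 -62.4  -4. ]
side blue [279.5 232.1] 230 [0.4614 0.0864 0.114 ]
side blue [198.1 294.7] 43 [ 0.4377 -0.1632  0.114 ]
top blue [422.1 243.1] 26 [ 0.5234 -0.1433  0.114 ]
top blue [302.5 289.2] 148 [0.4112 0.1326 0.114 ]
top blue [430.6 281.3] 63 [ 0.4345 -0.1613  0.114 ]
top blue [313.1 297. ] 153 [0.3939 0.1079 0.114 ]
top blue [637.3 404.7] 23 [ 0.157  -0.6389  0.114 ]
top green [188.4 215.2] 66 [0.5691 0.3939 0.16  ]
top green [223.6 257. ] 61 [0.4752 0.3078 0.16  ]
top green [188.8 330.1] 64 [0.3136 0.3749 0.16  ]
top green [250.  342.8] 61 [0.2902 0.2402 0.16  ]
```

View pics/c6.png

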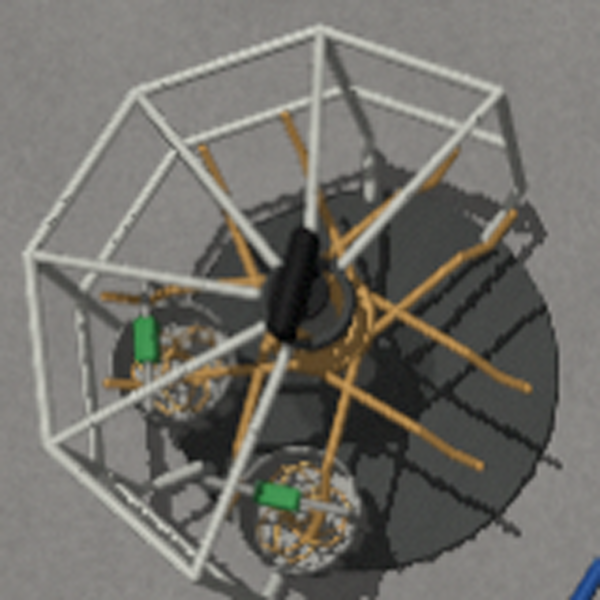

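The chamber baskets are undisturbed, with A at (422,243) partly hidden under the gripper. The turret now has empty fork1 facing the open front, with prong tips at crop (528,388) and (480,465). Picking basket A.

>>> jog_arm --rows '[[[0, 0, 0.03, 0], [0, 0, 0.03, 0], [0, 0, 0.03, 0], [0, 0, 0.013, 0], [0, 0, 0, 0], [0, 0, 0, 0]]]'

```text
time_s: 21.18
tcp_pos: [0.5248, -0.1511, 0.1717]
ee_rot: [[-0.052, -0.999, 0.003], [-0.999, 0.052, -0.0], [0.0, -0.003, -1.0]]
wrist_force: [-0.3, 0.1, 0.3]
gripper_width: 0.498
gripper_force: 0.0
```

>>> jog_arm --rows '[[[0, 0, 0, 0], [0, 0, 0, 0], [0, 0, 0, 0], [0, 0, 0, 0], [0, 0, 0, 0], [0, 0, 0, 0]]]' --claw 0

```text
time_s: 21.92
tcp_pos: [0.5239, -0.1511, 0.1703]
ee_rot: [[-0.052, -0.999, 0.0], [-0.999, 0.052, -0.0], [0.0, -0.0, -1.0]]
wrist_force: [0.3, 0.3, -0.5]
gripper_width: 0.157
gripper_force: 30.0
```

>>> jog_arm --rows '[[[0, 0, -0.01, 0], [0, 0, -0.02, 0], [0, 0, -0.025, 0], [0, 0, -0.025, 0], [0, 0, -0.025, 0], [0, 0, -0.025, 0], [0, 0, -0.025, 0], [0, 0, -0.025, 0], [0, 0, -0.015, 0], [0, 0, -0.01, 0], [0, 0, 0, 0], [0, 0, 0, 0]]]'

```text
time_s: 23.42
tcp_pos: [0.5234, -0.151, 0.3742]
ee_rot: [[-0.052, -0.999, -0.002], [-0.999, 0.052, 0.0], [-0.0, 0.002, -1.0]]
wrist_force: [-0.1, -0.3, -0.8]
gripper_width: 0.155
gripper_force: 30.0
```

>>> jog_arm --rows '[[[0, 0, 0, -0.138], [0, 0, 0, -0.138], [0, 0, 0, -0.138], [0, 0, 0, -0.138], [0, 0, 0, -0.138], [0, 0, 0, -0.138], [0, 0, 0, -0.138], [0, 0, 0, -0.138], [0, 0, 0, 0]]]'

```text
time_s: 24.55
tcp_pos: [0.5236, -0.151, 0.3743]
ee_rot: [[0.867, -0.498, -0.002], [-0.498, -0.867, 0.0], [-0.002, 0.001, -1.0]]
wrist_force: [0.2, -0.0, -1.4]
gripper_width: 0.159
gripper_force: 30.0
```

>>> jog_arm --rows '[[[-0.01, -0.013, 0, 0], [-0.0185, -0.0239, 0, 0], [-0.0185, -0.0239, 0, 0], [-0.0185, -0.0239, 0, 0], [-0.0185, -0.0239, 0, 0], [-0.0185, -0.0239, 0, 0], [-0.0185, -0.0239, 0, 0], [-0.0185, -0.0239, 0, 0], [-0.0185, -0.0239, 0, 0], [-0.008, -0.0108, 0, 0], [0, 0, 0.03, 0], [0, 0, 0.03, 0], [0, 0, 0.03, 0], [0, 0, 0.026, 0], [0, 0, 0.01, 0], [0, 0, 0, 0], [0, 0, 0, 0]]]'

```text
time_s: 26.68
tcp_pos: [0.4869, 0.1183, 0.2505]
ee_rot: [[0.868, -0.496, 0.002], [-0.496, -0.868, 0.001], [0.002, -0.002, -1.0]]
wrist_force: [1.1, -0.3, -0.7]
gripper_width: 0.158
gripper_force: 30.0
```

Run:
```python
from h import *
S=sense(); p=S['tcp_pos']; print(p,S['ee_rot'].round(3)[:,0])
i=capture('side')[:,:,::-1]; t=capture('top')[:,:,::-1]
cv2.imwrite('pics/c7.png',np.hstack([cv2.resize(i[120:270,280:430],(400,400),interpolation=cv2.INTER_CUBIC),cv2.resize(t[150:300,190:340],(400,400),interpolation=cv2.INTER_CUBIC)]))
cv2.imwrite('pics/raw_s4.png',i)
```

```text
[0.48694808 0.11825399 0.25045753] [ 0.868 -0.496  0.002]
```

View pics/c7.png

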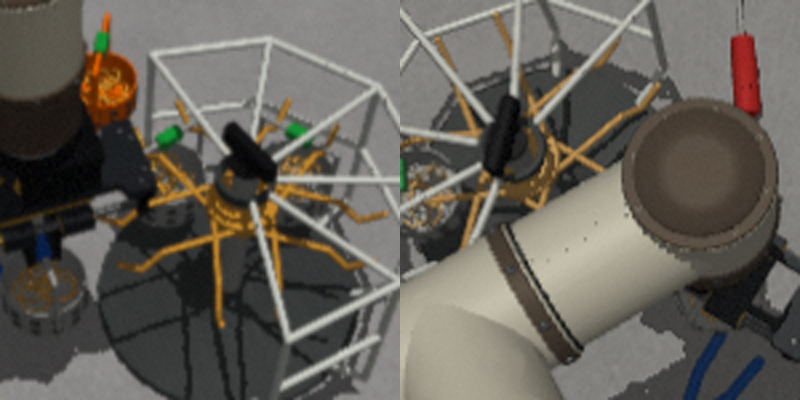

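The side view shows the basket hanging upright in the gripper outside fork1, whose prong tips are at crop (125,215) and (120,268). Checking alignment numerically.

Run:
```python
from h import *
ax=np.array([.5825,.2875]); a=np.radians(-119.7); r=np.array([np.cos(a),np.sin(a)]); t=np.array([-r[1],r[0]])
for s in(1,-1):
    P=[*(ax+.132*r+s*.027*t),.173]; print(np.round(P,4),'side',proj('side',P),'top',proj('top',P))
for u,v in((125,215),(120,268)): 
    q=atz('side',u*.375+280,v*.375+120,.173); d=q[:2]-ax; print('side tip',q,d@r,d@t)
for u,v in((528,388),(480,465)):
    q=atz('top',u/3.75+150,v/3.75+125,.173); d=q[:2]-ax; print('top tip',q,d@r,d@t)
for u,v in((285,332),(305,232)): print('handle top',atz('top',u/3.75+150,v/3.75+125,.26))
```

```text
[0.5406 0.1595 0.173 ] side [322.6 218.9] top [290.8 228.2]
[0.4936 0.1862 0.173 ] side [315.5 201.3] top [277.9 249. ]
side tip [0.5133 0.2063 0.173 ] 0.10481861882790372 -0.01987805692241138
side tip [0.548  0.1598 0.173 ] 0.12801756845467505 0.03330228471070086
top tip [0.54   0.1595 0.173 ] 0.13224182725646577 0.026501870195725044
top tip [0.4935 0.186  0.173 ] 0.13226192020596067 -0.027019149939109685
handle top [0.5505 0.2861 0.26  ]
handle top [0.6072 0.2785 0.26  ]
```

>>> jog_arm --rows '[[[0, -0.01, 0, 0], [0, -0.02, 0, 0], [0, -0.02, 0, 0], [0, -0.015, 0, 0], [0, -0.009, 0, 0], [0, -0.003, 0, 0], [0, 0, 0, 0], [0, 0, 0, 0]]]'

```text
time_s: 27.78
tcp_pos: [0.5243, 0.1844, 0.2493]
ee_rot: [[0.868, -0.497, -0.0], [-0.497, -0.868, -0.0], [-0.0, 0.0, -1.0]]
wrist_force: [-0.5, 1.1, -0.6]
gripper_width: 0.156
gripper_force: 30.0
```

>>> jog_arm --rows '[[[0, 0, 0.008, 0], [0, 0, 0.008, 0], [0, 0, 0.004, 0], [0, 0, 0, 0], [0, 0, 0, 0]]]'

```text
time_s: 28.4
tcp_pos: [0.5247, 0.1849, 0.2294]
ee_rot: [[0.868, -0.496, 0.0], [-0.496, -0.868, 0.0], [0.0, -0.0, -1.0]]
wrist_force: [-0.9, -0.1, -0.9]
gripper_width: 0.161
gripper_force: 30.0
```

>>> jog_arm --rows '[[[0, -0.003, 0.002, 0], [0, 0, 0.003, 0], [0, 0, 0, 0], [0, 0, 0, 0]]]'

```text
time_s: 28.9
tcp_pos: [0.526, 0.1874, 0.2242]
ee_rot: [[0.868, -0.496, 0.0], [-0.496, -0.868, -0.0], [0.0, 0.0, -1.0]]
wrist_force: [-0.2, 0.9, -2.4]
gripper_width: 0.159
gripper_force: 30.0
```

>>> jog_arm --rows '[[[0, 0, 0, 0], [0, 0, 0, 0], [0, 0, 0, 0], [0, 0, 0, 0], [0, 0, 0, 0], [0, 0, 0, 0]]]' --claw 0.4

```text
time_s: 29.65
tcp_pos: [0.526, 0.1874, 0.2242]
ee_rot: [[0.868, -0.496, -0.0], [-0.496, -0.868, -0.0], [0.0, 0.0, -1.0]]
wrist_force: [-0.7, 1.2, -0.3]
gripper_width: 0.396
gripper_force: 0.0
```

>>> jog_arm --rows '[[[0, 0, -0.01, 0], [0, 0, -0.03, 0], [0, 0, -0.04, 0], [0, 0, -0.04, 0], [0, 0, -0.04, 0], [0, 0, 0, -0.157], [0, 0, 0, -0.157], [0.0117, -0.0365, 0, 0], [0.0117, -0.0365, 0, 0], [0.0117, -0.0365, 0, 0], [0, 0, 0, 0], [0, 0, 0, 0]]]'

```text
time_s: 31.15
tcp_pos: [0.5825, 0.2872, 0.3845]
ee_rot: [[0.979, -0.204, -0.0], [-0.204, -0.979, -0.0], [0.0, 0.0, -1.0]]
wrist_force: [0.7, -0.4, 0.3]
gripper_width: 0.401
gripper_force: 0.0
```

Run:
```python
from h import *
S=sense(); print(S['tcp_pos'],S['ee_rot'].round(3)[:,0])
blobs('top',z=.16); i=blobs('side',z=.16)[:,:,::-1]
i2=blobs('side',z=.114)
cv2.imwrite('pics/c8.png',cv2.resize(i[130:280,290:440],(600,600),interpolation=cv2.INTER_CUBIC))
```

```text
[0.58249806 0.28719311 0.38453533] [ 0.979 -0.204  0.   ]
top blue [276.  235.1] 69 [0.5269 0.1931 0.16  ]
top blue [302.5 289.2] 148 [0.4079 0.1305 0.16  ]
top blue [430.8 281.3] 63 [ 0.4301 -0.1511  0.16  ]
top blue [313.1 297. ] 152 [0.3912 0.107  0.16  ]
top blue [637.2 407.2] 40 [ 0.1593 -0.6068  0.16  ]
side blue [328.6 209.6] 62 [0.5284 0.1958 0.16  ]
side blue [279.6 232.3] 229 [0.4833 0.0684 0.16  ]
side blue [199.2 292.6] 73 [ 0.458  -0.1649  0.16  ]
side blue [328.6 209.5] 61 [0.5088 0.2195 0.114 ]
side blue [279.5 232.2] 228 [0.4614 0.0863 0.114 ]
side blue [199.3 292.5] 75 [ 0.4356 -0.1577  0.114 ]
```

View pics/c8.png

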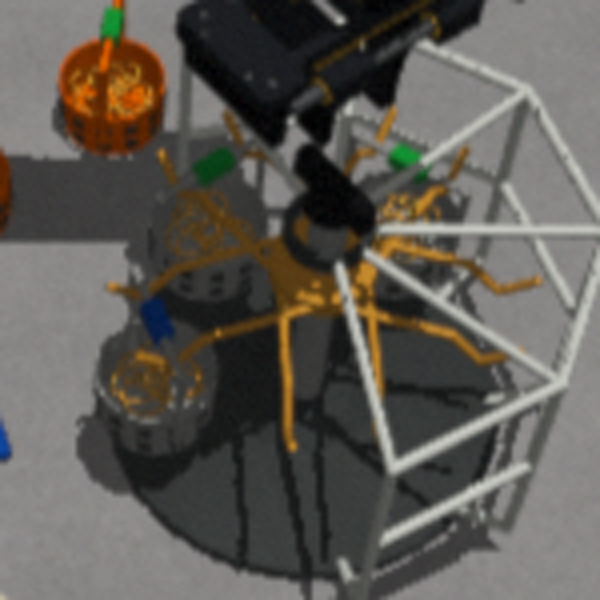

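Basket A hangs in fork1 (grip about (0.528,0.194), seat (0.529,0.194)). Turning the turret 72° clockwise brings fork2 to the front.

>>> jog_arm --rows '[[[0, 0, 0.03, 0], [0, 0, 0.03, 0], [0, 0, 0.021, 0], [0, 0, 0, 0], [0, 0, 0, 0]]]'

```text
time_s: 31.92
tcp_pos: [0.5831, 0.2873, 0.305]
ee_rot: [[0.979, -0.204, 0.002], [-0.204, -0.979, 0.001], [0.002, -0.002, -1.0]]
wrist_force: [-0.1, 0.4, -0.1]
gripper_width: 0.4
gripper_force: 0.0
```

>>> jog_arm --rows '[[[0, 0, 0, 0], [0, 0, 0, 0], [0, 0, 0, 0], [0, 0, 0, 0], [0, 0, 0, 0], [0, 0, 0, 0.06], [0, 0, 0, 0.12], [0, 0, 0, 0.14], [0, 0, 0, 0.14], [0, 0, 0, 0.14], [0, 0, 0, 0.14], [0, 0, 0, 0.14], [0, 0, 0, 0.14], [0, 0, 0, 0.12], [0, 0, 0, 0.08], [0, 0, 0, 0.037], [0, 0, 0, 0], [0, 0, 0, 0]]]' --claw 0

```text
time_s: 34.17
tcp_pos: [0.5828, 0.2872, 0.3052]
ee_rot: [[0.108, -0.994, 0.002], [-0.994, -0.108, 0.0], [0.0, -0.002, -1.0]]
wrist_force: [-2.5, -0.4, 7.5]
gripper_width: 0.16
gripper_force: 31.9
```

>>> jog_arm --rows '[[[0, 0, 0, 0], [0, 0, 0, 0], [0, 0, 0, 0], [0, 0, -0.01, 0], [0, 0, -0.03, 0], [0, 0, -0.04, 0], [0, 0, 0, 0], [0, 0, 0, 0]]]' --claw 0.35

```text
time_s: 35.17
tcp_pos: [0.5822, 0.2875, 0.3826]
ee_rot: [[0.108, -0.994, -0.002], [-0.994, -0.108, -0.0], [0.0, 0.002, -1.0]]
wrist_force: [0.8, 0.2, -0.7]
gripper_width: 0.351
gripper_force: 0.0
```

Run:
```python
from h import *
S=sense(); print(S['tcp_pos'],S['ee_rot'].round(3)[:,0],S['joints'].round(1))
blobs('side'); blobs('side',z=.16)
```

```text
[0.58216828 0.28747008 0.38255649] [ 0.108 -0.994  0.   ] [ 40.5  22.1  13.4  -0.1 -81.3 -34.3]
side blue [343.7 170.6] 59 [0.4565 0.3415 0.114 ]
side blue [279.5 232.1] 230 [0.4614 0.0863 0.114 ]
side blue [199.3 292.6] 74 [ 0.4355 -0.1578  0.114 ]
side blue [343.6 170.7] 61 [0.478  0.3124 0.16  ]
side blue [279.4 232.2] 230 [0.483  0.0683 0.16  ]
side blue [199.3 292.5] 75 [ 0.4582 -0.1647  0.16  ]
```

>>> jog_arm --rows '[[[0, 0, 0, -0.164], [0, 0, 0, -0.164], [0.0303, 0.0294, 0, 0], [0.0303, 0.0294, 0, 0], [0.0303, 0.0294, 0, 0], [0.0303, 0.0294, 0, 0], [0.0303, 0.0294, 0, 0], [0.0303, 0.0294, 0, 0], [0.0303, 0.0294, 0, 0], [0.0303, 0.0294, 0, 0], [0.0303, 0.0294, 0, 0], [0.0303, 0.0294, 0, 0], [0.0303, 0.0294, 0, 0], [0, 0, 0.04, 0], [0, 0, 0.04, 0], [0, 0, 0.03, 0], [0, 0, 0, 0], [0, 0, 0, 0]]]'

```text
time_s: 37.52
tcp_pos: [0.4312, -0.1514, 0.2742]
ee_rot: [[0.423, -0.906, 0.001], [-0.906, -0.423, -0.001], [0.001, -0.001, -1.0]]
wrist_force: [0.3, -0.2, 0.2]
gripper_width: 0.348
gripper_force: 0.0
```

Run:
```python
from h import *
S=sense(); print(S['tcp_pos'],S['ee_rot'].round(3)[:,0],S['joints'].round(1))
blobs('side'); blobs('top')
```

```text
[ 0.43119535 -0.15142682  0.27417906] [ 0.423 -0.906  0.001] [  1.1   6.4 -23.7   0.  -59.9  23.9]
side blue [343.6 170.8] 53 [0.4566 0.341  0.114 ]
side blue [279.5 232.3] 231 [0.4618 0.0861 0.114 ]
side blue [199.5 292.8] 71 [ 0.4363 -0.1579  0.114 ]
top blue [222.3 256.6] 71 [0.4824 0.321  0.114 ]
top blue [302.5 289.2] 148 [0.4112 0.1326 0.114 ]
top blue [313.  297.1] 153 [0.3936 0.1081 0.114 ]
top blue [636.7 406.7] 23 [ 0.1526 -0.637   0.114 ]
```

>>> jog_arm --rows '[[[0, 0, 0.03, 0], [0, 0, 0.03, 0], [0, 0, 0.03, 0], [0, 0, 0.013, 0], [0, 0, 0, 0], [0, 0, 0, 0]]]'

```text
time_s: 38.38
tcp_pos: [0.4316, -0.1514, 0.1715]
ee_rot: [[0.423, -0.906, 0.003], [-0.906, -0.423, -0.0], [0.001, -0.002, -1.0]]
wrist_force: [0.4, 0.5, 0.3]
gripper_width: 0.35
gripper_force: 0.0
```

>>> jog_arm --rows '[[[0, 0, 0, 0], [0, 0, 0, 0], [0, 0, 0, 0], [0, 0, 0, 0], [0, 0, 0, 0]]]' --claw 0

```text
time_s: 39.0
tcp_pos: [0.431, -0.1513, 0.1706]
ee_rot: [[0.423, -0.906, 0.001], [-0.906, -0.423, -0.0], [0.001, -0.001, -1.0]]
wrist_force: [0.8, 1.2, 2.2]
gripper_width: 0.156
gripper_force: 30.0
```

>>> jog_arm --rows '[[[0, 0, -0.01, 0], [0, 0, -0.02, 0], [0, 0, -0.025, 0], [0, 0, -0.025, 0], [0, 0, -0.025, 0], [0, 0, -0.025, 0], [0, 0, -0.025, 0], [0, 0, -0.025, 0], [0, 0, -0.015, 0], [0, 0, -0.01, 0], [0, 0, 0, 0], [0, 0, 0, 0]]]'

```text
time_s: 40.5
tcp_pos: [0.4302, -0.1512, 0.3742]
ee_rot: [[0.423, -0.906, -0.002], [-0.906, -0.423, 0.0], [-0.001, 0.002, -1.0]]
wrist_force: [0.4, -0.6, -1.4]
gripper_width: 0.156
gripper_force: 30.0
```

Run:
```python
from h import *
S=sense(); p=S['tcp_pos']; R=S['ee_rot']; print(p,R.round(3)[:,0])
g=p+R@[.009,0,.058]; print('grip pred',proj('side',g),proj('top',g))
i=capture('side')[:,:,::-1]; x,y=map(int,proj('side',g)); cv2.imwrite('pics/c9.png',cv2.resize(i[y-50:y+60,x-55:x+55],(500,500),interpolation=cv2.INTER_CUBIC))
```

```text
[ 0.43018614 -0.15120794  0.37424772] [ 0.423 -0.906 -0.001]
grip pred [176.7 251.3] [454.3 271.7]
```

View pics/c9.png

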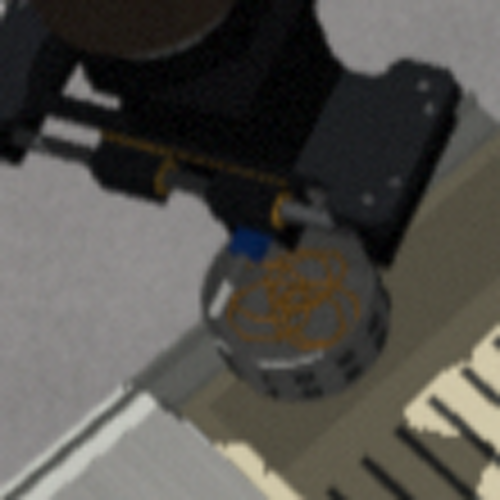

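Basket B is held upright, gripped off-centre as planned (blue grip at crop (250,243)). Moving it out in front of fork2, yawed 10° so the gripper body clears the handle end.

>>> jog_arm --rows '[[[0, 0, 0, -0.1578], [0, 0, 0, -0.1578], [0, 0, 0, -0.1578], [0, 0, 0, -0.1578], [0, 0, 0, -0.1578], [0, 0, 0, 0]]]'

```text
time_s: 41.3
tcp_pos: [0.4304, -0.1513, 0.3746]
ee_rot: [[0.94, -0.34, -0.002], [-0.34, -0.94, 0.0], [-0.001, 0.0, -1.0]]
wrist_force: [0.1, -0.4, -1.2]
gripper_width: 0.161
gripper_force: 30.0
```

>>> jog_arm --rows '[[[-0.003, -0.0154, 0, 0], [-0.0056, -0.03, 0, 0], [-0.0056, -0.03, 0, 0], [-0.0056, -0.03, 0, 0], [-0.0056, -0.03, 0, 0], [-0.0056, -0.03, 0, 0], [-0.0056, -0.03, 0, 0], [-0.0056, -0.03, 0, 0], [-0.0056, -0.03, 0, 0], [-0.0029, -0.018, 0, 0], [0, 0, 0.03, 0], [0, 0, 0.03, 0], [0, 0, 0.03, 0], [0, 0, 0.024, 0], [0, 0, 0.01, 0], [0, 0, 0, 0], [0, 0, 0, 0]]]'

```text
time_s: 43.42
tcp_pos: [0.476, 0.1234, 0.2524]
ee_rot: [[0.941, -0.338, 0.002], [-0.338, -0.941, 0.001], [0.002, -0.002, -1.0]]
wrist_force: [0.4, 0.3, -1.3]
gripper_width: 0.162
gripper_force: 30.0
```

>>> jog_arm --rows '[[[0.0014, -0.0076, 0, 0], [0.0026, -0.015, 0, 0], [0.0026, -0.015, 0, 0], [0.0026, -0.015, 0, 0], [0.0018, -0.01, 0, 0], [0.0014, -0.008, 0, 0], [0.001, -0.0052, 0, 0], [0, 0, 0, 0], [0, 0, 0, 0]]]'

```text
time_s: 44.55
tcp_pos: [0.5134, 0.1896, 0.2513]
ee_rot: [[0.941, -0.339, -0.0], [-0.339, -0.941, -0.0], [-0.0, 0.0, -1.0]]
wrist_force: [0.1, 0.1, -1.9]
gripper_width: 0.159
gripper_force: 30.0
```

>>> jog_arm --rows '[[[0, 0, 0.008, 0], [0, 0, 0.008, 0], [0, 0, 0.004, 0], [0, 0, 0, 0], [0, 0, 0, 0]]]'

```text
time_s: 45.18
tcp_pos: [0.5128, 0.1895, 0.2305]
ee_rot: [[0.941, -0.338, -0.003], [-0.338, -0.941, -0.001], [-0.002, 0.002, -1.0]]
wrist_force: [-3.5, -0.0, -2.9]
gripper_width: 0.157
gripper_force: 30.0
```

>>> jog_arm --rows '[[[0, 0, 0.003, 0], [0, 0, 0, 0], [0, 0, 0, 0]]]'

```text
time_s: 45.55
tcp_pos: [0.5135, 0.1898, 0.2288]
ee_rot: [[0.941, -0.338, 0.0], [-0.338, -0.941, 0.0], [0.0, -0.0, -1.0]]
wrist_force: [-5.0, -1.3, 0.6]
gripper_width: 0.158
gripper_force: 30.0
```

Run:
```python
from h import *
S=sense(); print(S['wrist_force'],S['moment'])
i=capture('side')[:,:,::-1]; t=blobs('top','green',.16)[:,:,::-1]
cv2.imwrite('pics/c10.png',np.hstack([cv2.resize(i[125:245,290:410],(480,480),interpolation=cv2.INTER_CUBIC),cv2.resize(t[160:280,190:270],(320,480),interpolation=cv2.INTER_CUBIC)]))
```

```text
[-4.98096254 -1.30659096  0.58149632] [-0.05232077  0.96138416  0.32461908]
top green [217.9 169.4] 71 [0.6786 0.3336 0.16  ]
top green [188.5 216.2] 67 [0.5666 0.3936 0.16  ]
top green [250.9 340.9] 35 [0.2943 0.2385 0.16  ]
```

View pics/c10.png

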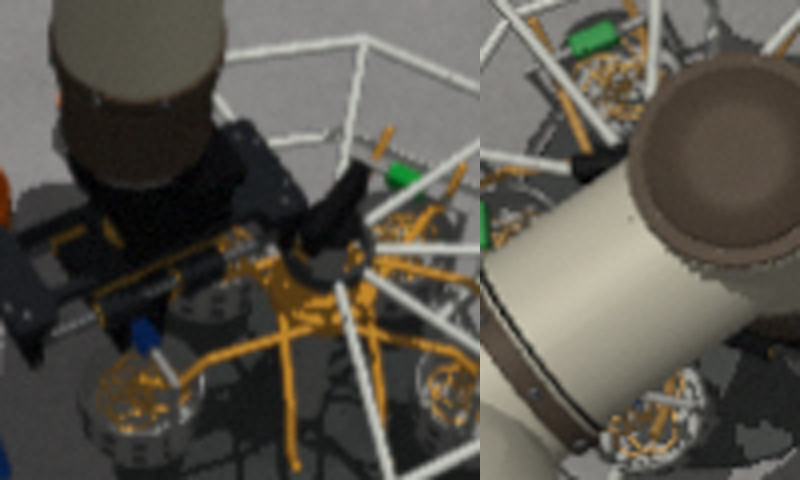

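The gripper body's end touches the handle tip at crop (300,230) and has turned the turret about 1.4°, with about 5 N. The basket bar lies over fork2's prongs within slack, so I release gently.

>>> jog_arm --rows '[[[0, 0, 0.001, 0], [0, 0, 0, 0], [0, 0, 0, 0], [0, 0, 0, 0], [0, 0, 0, 0], [0, 0, 0, 0]]]' --claw 0.4

```text
time_s: 46.4
tcp_pos: [0.511, 0.186, 0.2274]
ee_rot: [[0.941, -0.339, -0.008], [-0.339, -0.941, -0.009], [-0.005, 0.011, -1.0]]
wrist_force: [-8.0, -9.5, 6.6]
gripper_width: 0.395
gripper_force: 7.0
```

Run:
```python
from h import *
S=sense(); print(S['tcp_pos'],S['wrist_force'])
i=capture('side')[:,:,::-1]
cv2.imwrite('pics/c11.png',cv2.resize(i[150:260,290:400],(600,600),interpolation=cv2.INTER_CUBIC))
```

```text
[0.51104746 0.18596132 0.22740373] [-8.03049045 -9.49737267  6.57976532]
```

View pics/c11.png

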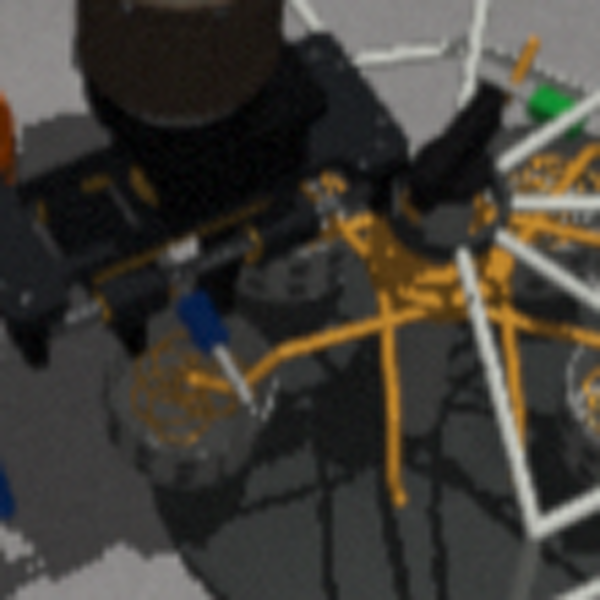

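>>> jog_arm --rows '[[[0, 0, -0.003, 0], [0, 0, -0.004, 0], [0, 0, -0.006, 0], [0, 0, -0.008, 0], [0, 0, 0, 0]]]'

```text
time_s: 47.08
tcp_pos: [0.5145, 0.1907, 0.2497]
ee_rot: [[0.941, -0.338, 0.003], [-0.338, -0.941, 0.002], [0.002, -0.003, -1.0]]
wrist_force: [-0.3, 0.7, -0.5]
gripper_width: 0.399
gripper_force: 0.0
```

>>> jog_arm --rows '[[[0, 0, -0.02, 0], [0, 0, -0.03, 0], [0, 0, -0.04, 0], [0, 0, -0.04, 0], [0, 0, 0, 0]]]'

```text
time_s: 47.7
tcp_pos: [0.5151, 0.1907, 0.3825]
ee_rot: [[0.941, -0.338, 0.009], [-0.338, -0.941, 0.005], [0.006, -0.007, -1.0]]
wrist_force: [0.9, 0.4, -0.1]
gripper_width: 0.399
gripper_force: 0.0
```

>>> jog_arm --rows '[[[0, -0.03, 0, 0], [0, -0.04, 0, 0], [0, -0.03, 0, 0], [0, 0, 0, 0], [0, 0, 0, 0]]]'

```text
time_s: 48.32
tcp_pos: [0.5473, 0.2838, 0.3775]
ee_rot: [[0.941, -0.338, -0.001], [-0.338, -0.941, -0.001], [-0.001, 0.001, -1.0]]
wrist_force: [-0.9, -0.0, -1.1]
gripper_width: 0.396
gripper_force: 0.0
```

Run:
```python
from h import *
S=sense(); print(S['tcp_pos'],S['wrist_force'],S['joints'].round(1))
i=blobs('side',z=.16)[:,:,::-1]; t=blobs('top',z=.16)[:,:,::-1]; blobs('top','green',.16)
cv2.imwrite('pics/raw_t5.png',t); cv2.imwrite('pics/raw_s5.png',i)
cv2.imwrite('pics/c12.png',np.hstack([cv2.resize(i[150:270,300:400],(400,480),interpolation=cv2.INTER_CUBIC),cv2.resize(t[170:290,210:310],(400,480),interpolation=cv2.INTER_CUBIC)]))
```

```text
[0.54731219 0.28379122 0.37750658] [-0.86534137 -0.03719939 -1.069482  ] [ 42.4  18.8   7.7  -0.  -79.   27.8]
side blue [343.6 170.8] 54 [0.4782 0.3122 0.16  ]
side blue [328.4 208.4] 59 [0.5256 0.1982 0.16  ]
side blue [279.5 232.2] 230 [0.483  0.0686 0.16  ]
top blue [274.9 236.6] 72 [0.5235 0.1953 0.16  ]
top blue [222.5 256.6] 66 [0.4759 0.3103 0.16  ]
top blue [302.5 289.2] 148 [0.4079 0.1305 0.16  ]
top blue [313.1 297.1] 152 [0.3912 0.107  0.16  ]
top blue [636.7 407.8] 46 [ 0.1581 -0.6053  0.16  ]
top green [221.6 167.9] 30 [0.6825 0.3252 0.16  ]
top green [188.4 216.3] 50 [0.5664 0.3939 0.16  ]
top green [191.3 328.7] 31 [0.3166 0.3696 0.16  ]
top green [249.9 342.9] 58 [0.29   0.2406 0.16  ]
```

View pics/c12.png

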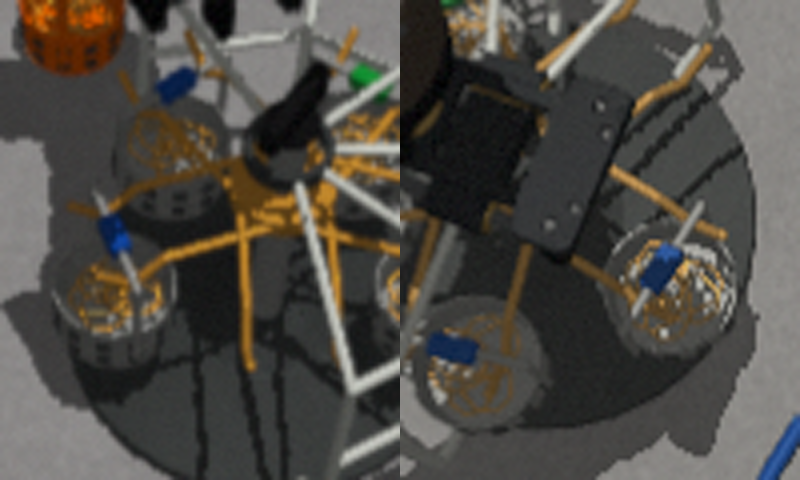

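Basket B hangs across both prongs of fork2 (r ≈ 108 mm), upright, at crop (115,230) in the side view and (662,265) in the top view. A hangs at (175,85). Now closing the hatch.

>>> jog_arm --rows '[[[0, 0, 0, -0.173], [0, 0, 0, -0.173], [0.0041, 0.044, 0, 0], [0.0041, 0.044, 0, 0], [0.0041, 0.044, 0, 0], [0.0041, 0.044, 0, 0], [0.0041, 0.044, 0, 0], [0.0041, 0.044, 0, 0], [0.0041, 0.044, 0, 0], [0.0041, 0.044, 0, 0], [0.0041, 0.044, 0, 0], [0.0041, 0.044, 0, 0], [0.0041, 0.044, 0, 0], [0.0041, 0.044, 0, 0], [0.0041, 0.044, 0, 0], [0.0041, 0.044, 0, 0], [0, 0, 0, 0], [0, 0, 0, 0]]]' --claw 1

```text
time_s: 50.72
tcp_pos: [0.6048, -0.332, 0.3784]
ee_rot: [[1.0, 0.0, 0.0], [0.0, -1.0, 0.0], [0.0, -0.0, -1.0]]
wrist_force: [0.3, 0.9, -0.1]
gripper_width: 1.0
gripper_force: 0.0
```

>>> jog_arm --rows '[[[0, 0, 0.04, 0], [0, 0, 0.04, 0], [0, 0, 0, 0], [0, 0, 0, 0]]]'

```text
time_s: 51.22
tcp_pos: [0.6062, -0.3316, 0.3008]
ee_rot: [[1.0, 0.002, 0.003], [0.002, -1.0, -0.002], [0.003, 0.002, -1.0]]
wrist_force: [0.6, -0.4, 0.8]
gripper_width: 1.003
gripper_force: 0.0
```

>>> jog_arm --rows '[[[0, 0, 0.03, 0], [0, 0, 0.03, 0], [0, 0, 0.008, 0], [0, 0, 0, 0], [0, 0, 0, 0]]]'

```text
time_s: 51.85
tcp_pos: [0.6063, -0.3323, 0.2326]
ee_rot: [[1.0, 0.001, 0.004], [0.001, -1.0, -0.002], [0.004, 0.002, -1.0]]
wrist_force: [-0.4, 1.3, -0.3]
gripper_width: 1.0
gripper_force: 0.0
```

>>> jog_arm --rows '[[[0, 0, 0, 0], [0, 0, 0, 0], [0, 0, 0, 0], [0, 0, 0, 0], [0, 0, 0, 0], [0, 0, 0, 0], [0, 0, 0, 0]]]' --claw 0

```text
time_s: 52.72
tcp_pos: [0.6054, -0.3307, 0.2301]
ee_rot: [[1.0, 0.001, -0.0], [0.001, -1.0, 0.002], [-0.0, -0.002, -1.0]]
wrist_force: [0.1, 4.3, 1.0]
gripper_width: 0.346
gripper_force: 30.0
```

>>> jog_arm --rows '[[[0, 0, -0.006, 0], [0, 0, -0.006, 0], [0, 0, 0, 0], [0, 0, 0, 0]]]'

```text
time_s: 53.22
tcp_pos: [0.6052, -0.3307, 0.2402]
ee_rot: [[1.0, 0.001, -0.002], [0.001, -1.0, 0.003], [-0.002, -0.003, -1.0]]
wrist_force: [2.9, 4.1, -9.1]
gripper_width: 0.349
gripper_force: 30.0
```

>>> jog_arm --rows '[[[0, -0.01, -0.001, 0], [0.0002, -0.02, 0, 0], [0.0002, -0.02, 0, 0], [0.0002, -0.02, 0, 0], [0.0002, -0.02, 0, 0], [0.0002, -0.02, 0, 0], [0.0002, -0.02, 0, 0], [0.0002, -0.02, 0, 0], [0.0002, -0.02, 0, 0], [0.0002, -0.02, 0, 0], [0, -0.015, 0, 0], [0, -0.01, 0, 0], [0, -0.0075, 0, 0], [0, 0, 0, 0], [0, 0, 0, 0], [0, 0, 0, 0]]]'

```text
time_s: 55.22
tcp_pos: [0.6065, -0.1093, 0.2428]
ee_rot: [[1.0, 0.0, -0.002], [0.0, -1.0, 0.001], [-0.002, -0.001, -1.0]]
wrist_force: [-5.0, 1.3, -10.2]
gripper_width: 0.346
gripper_force: 30.0
```

>>> jog_arm --rows '[[[0, -0.001, 0, 0], [0, 0, 0.004, 0], [0, 0, 0.004, 0], [0, 0, 0.004, 0], [0, 0, 0, 0], [0, 0, 0, 0]]]'

```text
time_s: 55.98
tcp_pos: [0.6065, -0.109, 0.232]
ee_rot: [[1.0, 0.0, -0.001], [0.0, -1.0, -0.001], [-0.001, 0.001, -1.0]]
wrist_force: [-6.0, 0.8, -6.0]
gripper_width: 0.349
gripper_force: 30.0
```

>>> jog_arm --rows '[[[0, 0, 0, 0], [0, 0, 0, 0], [0, 0, 0, 0], [0, 0, 0, 0], [0, 0, 0, 0], [0, 0, 0, 0]]]' --claw 1

```text
time_s: 56.72
tcp_pos: [0.6071, -0.1084, 0.2313]
ee_rot: [[1.0, 0.001, 0.0], [0.001, -1.0, -0.0], [0.0, 0.0, -1.0]]
wrist_force: [-0.4, 0.2, 0.9]
gripper_width: 0.936
gripper_force: 0.0
```

>>> jog_arm --rows '[[[0, 0, -0.03, 0], [0, 0, -0.05, 0], [0, 0, -0.05, 0], [-0.03, 0.03, 0, 0], [-0.03, 0.05, 0, 0], [-0.03, 0.05, 0, 0], [-0.03, 0.05, 0, 0], [-0.03, 0.05, 0, 0], [0, 0, 0, 0], [0, 0, 0, 0]]]'

```text
time_s: 57.98
tcp_pos: [0.4571, -0.3387, 0.3612]
ee_rot: [[1.0, 0.0, 0.0], [0.0, -1.0, 0.0], [0.0, -0.0, -1.0]]
wrist_force: [-0.7, -0.1, 0.6]
gripper_width: 1.005
gripper_force: 0.0
```

Run:
```python
from h import *
i=blobs('side',z=.16)[:,:,::-1]; t=blobs('top',z=.16)[:,:,::-1]
cv2.imwrite('pics/c13.png',np.hstack([cv2.resize(t[110:330,150:480],(480,320),interpolation=cv2.INTER_CUBIC),cv2.resize(i[120:340,220:440],(320,320),interpolation=cv2.INTER_CUBIC)]))
h=cv2.cvtColor(t,cv2.COLOR_BGR2HSV); m=((h[...,0]<6)|(h[...,0]>174))&(h[...,1]>150)&(h[...,2]>80); m[:195]=0;m[225:]=0
ys,xs=np.nonzero(m[:,395:430]); print('knob red now',xs.mean()+395,ys.mean())
t0=cv2.imread('pics/raw_t0.png'); h=cv2.cvtColor(t0,cv2.COLOR_BGR2HSV); m=((h[...,0]<6)|(h[...,0]>174))&(h[...,1]>150)&(h[...,2]>80); m[:195]=0;m[225:]=0
ys,xs=np.nonzero(m[:,395:430]); print('start',xs.mean()+395,ys.mean())
```

```text
side blue [343.5 170.7] 55 [0.478  0.3121 0.16  ]
side blue [328.3 208. ] 63 [0.5248 0.1989 0.16  ]
side blue [279.4 232.1] 233 [0.4828 0.0685 0.16  ]
top blue [274.9 236.5] 73 [0.5238 0.1955 0.16  ]
top blue [222.5 256.6] 71 [0.4759 0.3102 0.16  ]
top blue [302.5 289.1] 149 [0.408  0.1305 0.16  ]
top blue [313.1 297. ] 153 [0.3912 0.1069 0.16  ]
knob red now 412.93333333333334 201.41333333333333
start 412.6842105263158 201.28947368421052
```

View pics/c13.png

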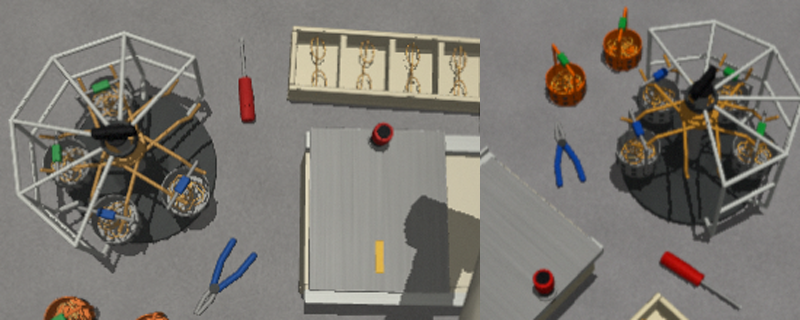

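The hatch is shut and the knob is back at its start pixel, (412.9,201.4) against (412.7,201.3). Both blue baskets and both green ones hang still on the turret.

```bash
python3 -c "
from station import *
print(finish_job())"
```

```text
the job is handed in; nothing more can be done
None
```

The job is handed in: both dryer baskets hang on the turret (forks 1 and 2), the one on fork 2 about 6 mm off centre and still in the dip, and the hatch is shut with its plunger back down.

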